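Slide the wide pickle jar along the tray rim into the corner

TASK

To make room for the dishes, slide the wider of the two lidded jars along the long raised rim of the tray that it stands beside, to the tray's left-hand end (left as the robot sees it), so that it ends snug in the corner against both rims. Keep it upright on the tray floor and close to that rim all the way; do not lift it. Leave the narrower jar and the toothpick holder where they stand.

Things in the scene. Friction and masses are not known exactly. Their poses are not given: they have to be found in the camera images.
- wide_jar_center (a point): Centre, half-way up, of the wide lidded stoneware jar to be slid: a loose upright cylinder 92 mm across and 50 mm high, flat wooden lid, smoothly glazed (friction about 0.2 on wood and fingers), 0.3 to 0.65 kg, too wide for most grippers. It stands on the tray floor 4 to 10 mm off one of the two long rims (far or near, it varies), its centre 25 mm above the floor.
- narrow_jar_center (a point): Centre, half-way up, of the narrower jar of the same make, to be left alone: loose upright cylinder 60 mm across and 50 mm high with a flat wooden lid; it stands by the other long rim.
- pick_holder_center (a point): Centre, half-way up, of the small round wooden toothpick holder, to be left alone: loose, 36 mm across and 50 mm high, on the tray floor in the middle of its width near the right-hand end.
- tray: Wooden tray, fixed, 280 mm (its x) by 440 mm (its y), 30 mm high. Origin: centre of its underside, at table height. x points away from the robot, y to its left (within 10 degrees), z up. Floor 8 mm thick; rims 8 mm thick stand 22 mm above it. Inside faces: long rims at x = +-132 mm, ends at y = +-212 mm. Corner seat of the wide jar's centre: x = +-86, y = +166. Two chopstick rests lie near x = 0.
Things that resemble listed ones, but are neither listed nor needed, are in the scene too. What is shaped like the part that bears wide_jar_center but green or orange is not meant.

How it is judged (in metres and radians):
At the end, for the whole second after the job is handed in: The wide jar stands upright (within about 6 degrees) on the tray floor, at rest, in the left-hand corner of the long rim it began beside: within 15 mm of the long rim and within 15 mm of the left-hand end rim (y of wide_jar_center in the frame of tray above 0.151 m and (x of wide_jar_center in the frame of tray above 0.071 m or x of wide_jar_center in the frame of tray below -0.071 m) and z of wide_jar_center in the frame of tray below 0.039 m and angle between wide_jar_center's own z axis and vertical below 0.1 rad and linear speed of wide_jar below 0.01 m/s); the robot touches nothing.
It fails at once if the wide jar strays more than 20 mm from its long rim (x of wide_jar_center in the frame of tray between -0.066 and 0.066 m).
It fails at once if the wide jar is lifted more than 12 mm off the tray floor (z of wide_jar_center in the frame of tray above 0.045 m).
It fails at once if the wide jar is tipped by more than about 17 degrees (angle between wide_jar_center's own z axis and vertical above 0.3 rad).
It fails at once if the narrow jar is moved more than 20 mm (distance of narrow_jar_center from where it was at the start of the episode above 0.02 m).
It fails at once if the toothpick holder is moved more than 20 mm (distance of pick_holder_center from where it was at the start of the episode above 0.02 m).
It also fails if it takes over 40 s, if anything falls off the work surface, if the arm or the gripper's body presses on something with over 40 N, if the wrist force passes 120 N, or if a joint passes its speed limit or range.

ROBOT

A 7-joint arm with a two-finger parallel gripper is mounted at the origin on the work surface. World frame = base frame: x ahead of the robot, y to its left, z up, the work surface at z = 0. Lengths are in mm, angles in rad, forces in N, time in s.
With the tool pointing down it reaches from about 350 to 900 mm from the base axis. Payload 8.1 kg.
Tool frame: the origin (TCP) lies midway between the tips of the shut fingers; the grasp point (between the pads) lies r.grasp_offset behind it (r.grasp_offset is the distance from the TCP to the grasp point, in mm); z points along the fingers, y is the direction in which the jaws open and shut (so a half turn about z gives the same grasp; the last joint's range is limited). The gripper opens to 85 mm and grips with 20 to 120 N. Pads are 22 mm wide; open, the fingers measure 114 mm over their backs; the gripper's body (76 mm by 85 mm) begins 54 mm behind the grasp point. The pads swing forward as they close: fully open they stand 13 mm farther back than shut.
Start: joints at [1.038, 0.434, 0.025, 1.573, -0.012, 1.134, -0.075], TCP at [260.41, -568.18, 231.323] pointing down, gripper open.
Joint ranges: [-2.62, 2.62], [-0.44, 2.09], [-1.27, 1.32], [0.08, 2.57], [-1.32, 4.46], [0.12, 2], [-2.74, 2.74]. Speed limits (rad/s): [2.22, 2.22, 3.01, 3.01, 3.14, 3.14, 3.14].

INTERFACE

Orientations are given as a 3x3 rotation matrix whose columns are the frame's x, y, z axes.
In Python, from bench import r, viewer gives the robot as it stands. The module is installed in compiled form; this text tells all that it offers.
- The arm moves only by the tool arm_command, never from a script. Its argument "moves" is a list of rows, each a list of 4 numbers: the shift along the tool's x, y, z in units of 60 mm (1.0 is 60 mm), then the turn about the tool's z in units of 10 degrees (1.0 is 10 degrees). A call has 1 to 10 rows; each row shifts and turns the pose as measured when the row begins, along the tool's axes as they then stand; what a row does not reach is not made up. A row lasts 1/8 s, in which the tool goes at most 62.5 mm and 10.7 degrees, less where a joint would pass 70% of its speed; a pose out of reach is approached as far as the arm can. A call is refused whole if a number of a shift passes 1 or a number of a turn 1, either way. A call with a gripper value outside its range is refused whole. "fingers" is the finger opening in mm, from 0 to 85.4, set as the call begins (left out, the last holds). The fingers move at their own pace and stop on an object; "newtons" is the grip in N (left out, the last holds). Time passes only in rows, so rows that do not move let the fingers close. It gives the time, the measured TCP pose, the force and the opening at its end, in the units of the state.
- r.read_state(): the state, without advancing time (a new reading comes with each control period).
- viewer.read_camera(name): name is "scene" or "top"; returns a dict with "img" (420x560x3 uint8, red, green, blue), "vertical_fov" (degrees; the focal length in pixels is half the picture's height over the tangent of half this angle, whatever the lens; pixels are square), "cx", "cy" (the principal point, pixels), "world_from_camera" (4x4, takes a point from camera to world coordinates). Camera axes: x right, y up, looking along -z (the intrinsics and any distortion apply to the point x, -y, -z); pixel columns grow to the right and rows downward; lengths in mm; the calibration is good to about 2 mm. A picture is of the moment at which its call begins. There is no depth.
- r.job_done(): hands the job in, once; it reports no verdict.
The state is a dict: "t": time; "q": joint angles; "qd": joint speeds; "effort": joint torques, N m; "tcp_pos": TCP position; "orientation": TCP orientation; "contact_force": force on the tool from outside, world axes, zero at the start; "wrist_torque": the same for the moment, N m; "opening": opening from 0.0 (shut) to 1.0 (fully open).
Only numpy, scipy, OpenCV 4.12 (cv2) and the standard library are available. Lean on these libraries where they do the work, as an engineer would, in place of code of your own. Each camera call takes 0.05 s, during which the arm holds its last target.

## Working session

There is one attempt and no reset: what is moved stays moved. The work goes in short steps, Python scripts to look and compute and a tool call to move; the robot and the scene stay as the last step left them, time stands still between calls to the robot, and variables do not carry over. Pictures are saved under pics/ and viewed, and the job is handed in when it is done.

Besides the shell and the picture viewer there is one more tool, called after "Request:" by a JSON object that holds its "method" and its "body", one argument or row to a line. arm_command: Moves the arm, as the interface text tells. Its arguments: {"type":"object","properties":{"moves":{"type":"array","items":{"type":"array","items":{"type":"number"}}},"fingers":{"type":"number"},"newtons":{"type":"number"}},"required":["moves"]}

```bash
mkdir -p pics
python3 - <<'E'
from bench import r, viewer
import cv2
s=r.read_state(); print(s); print(r.grasp_offset)
for n in("scene","top"):
    c=viewer.read_camera(n); cv2.imwrite(f"pics/{n}0.png",c["img"][:,:,::-1]); print(n,{k:v for k,v in c.items() if k!="img"})
E
```

```text
{'t': 0.0, 'q': array([ 1.03839319,  0.43524713,  0.02498099,  1.57408213, -0.01159575,
        1.13400032, -0.07510854]), 'qd': array([ 2.68909517e-04,  2.30781789e-04, -8.79504587e-04,  5.19688025e-04,
       -1.59276233e-03, -1.26450889e-03, -2.06796315e-05]), 'effort': array([-3.09451489e-04, -6.70472074e+01,  1.02491889e+00, -3.16214526e+01,
        1.55796198e-02,  1.23178432e-02,  1.54777371e-05]), 'tcp_pos': array([ 260.16781005, -567.72730213,  230.5168532 ]), 'orientation': array([[ 9.09082594e-01,  4.16615170e-01, -7.98481642e-04],
       [ 4.16615908e-01, -9.09081563e-01,  1.37723428e-03],
       [-1.52108244e-04, -1.58467987e-03, -9.99998733e-01]]), 'contact_force': array([ 0.25284824, -0.58961196, -0.65103221]), 'wrist_torque': array([ 0.02061949,  0.02853612, -0.00826803]), 'opening': 1.0026397285865325}
18.700000000000003
scene {'vertical_fov': 45.52881129808741, 'cx': 276.4259392017771, 'cy': 204.87681716551987, 'world_from_camera': array([[ 6.20105388e-01, -4.42829673e-01,  6.47588750e-01,
         1.00196091e+03],
       [ 7.84428967e-01,  3.37513013e-01, -5.20342350e-01,
        -4.04038833e+02],
       [ 1.18534027e-02,  8.30654469e-01,  5.56662061e-01,
         4.90473560e+02],
       [ 0.00000000e+00,  0.00000000e+00,  0.00000000e+00,
         1.00000000e+00]])}
top {'vertical_fov': 51.15909230032205, 'cx': 281.40117845445127, 'cy': 204.47267321356964, 'world_from_camera': array([[ 1.55983571e-02,  9.95865815e-01, -8.94872625e-02,
         4.29502358e+02],
       [-9.99770435e-01,  1.68488907e-02,  1.32360514e-02,
         2.87362018e+01],
       [ 1.46890922e-02,  8.92602587e-02,  9.95900013e-01,
         8.29958563e+02],
       [ 0.00000000e+00,  0.00000000e+00,  0.00000000e+00,
         1.00000000e+00]])}
```

View pics/scene0.png

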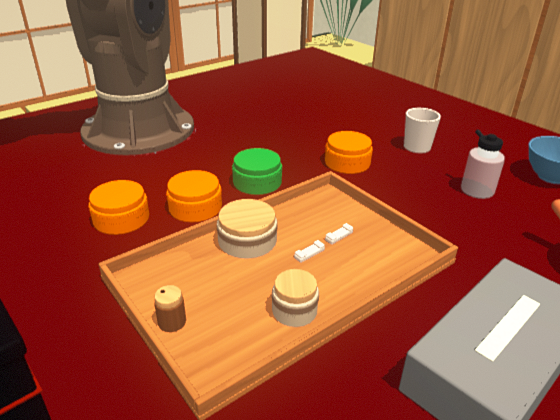

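View pics/top0.png

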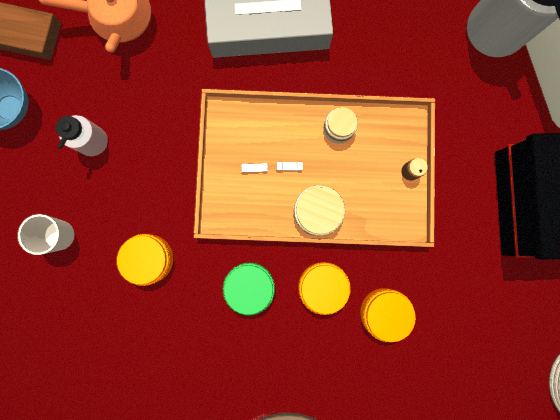

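The scene view shows the robot at upper left. In the top view the wide jar is near (319,211), beside the near rim. The narrow jar is at (341,124), the holder at (415,169), and the left-hand end of the tray is at column ~200. Next I'll measure these.

```bash
cat > h.py <<'E'
import numpy as np, cv2
from bench import r, viewer
def ray(c,uv,z):
    f=210/np.tan(np.radians(c["vertical_fov"]/2)); T=c["world_from_camera"]
    uv=np.atleast_2d(uv).astype(float)
    d=np.c_[(uv[:,0]-c["cx"])/f,-(uv[:,1]-c["cy"])/f,-np.ones(len(uv))]@T[:3,:3].T
    return T[:3,3]+d*((z-T[2,3])/d[:,2])[:,None]
def lids(c):
    hsv=cv2.cvtColor(c["img"],cv2.COLOR_RGB2HSV)
    return hsv
E
python3 - <<'E'
from h import *
c=viewer.read_camera("top"); hsv=lids(c)
for p in [(319,211),(319,200),(341,124),(416,166),(260,200),(319,180),(370,210),(320,242),(300,140)]: print(p,hsv[p[1],p[0]])
m=cv2.inRange(hsv,(8,60,60),(25,255,255)); 
# tray: table is dark red hue~0
n,l,st,ce=cv2.connectedComponentsWithStats(m); 
i=l[140,250]; print(st[i])
cn=max(cv2.findContours((l==i).astype(np.uint8),cv2.RETR_EXTERNAL,cv2.CHAIN_APPROX_NONE)[0],key=cv2.contourArea)
rc=cv2.approxPolyDP(cv2.convexHull(cn),6,True)[:,0]; print(rc); print(ray(c,rc,30).round(1))
cv2.imwrite("pics/crop1.png",cv2.resize(c["img"][80:260,190:440,::-1],None,fx=3.2,fy=3.2,interpolation=cv2.INTER_CUBIC))
E
```

```text
(319, 211) [ 28  90 255]
(319, 200) [ 27  95 255]
(341, 124) [ 26  97 255]
(416, 166) [ 28  91 255]
(260, 200) [ 18 160 253]
(319, 180) [ 19 156 254]
(370, 210) [ 19 160 254]
(320, 242) [ 13 171 232]
(300, 140) [ 17 161 254]
[  193    89   242   158 32855]
[[201  89]
 [434  98]
 [433 246]
 [194 237]]
[[ 715.6  171.8   30. ]
 [ 707.4 -265.9   30. ]
 [ 430.  -259.7   30. ]
 [ 439.5  175.7   30. ]]
```

View pics/crop1.png

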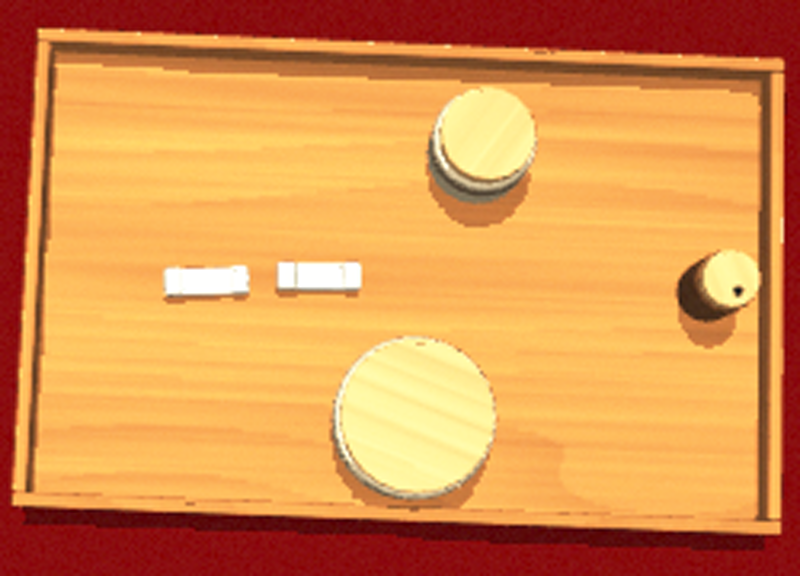

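```bash
cat >> h.py <<'E'
C=np.array([573.1,-44.5]); ty=np.array([.0203,1]); ty/=np.linalg.norm(ty); tx=np.array([ty[1],-ty[0]])
def tr(p): p=np.asarray(p)[...,:2]-C; return np.stack([p@tx,p@ty],-1)
def wd(a): return C+a[0]*tx+a[1]*ty
def blobs(c,zt=58,lo=(23,40,150),hi=(33,135,255)):
    m=cv2.inRange(lids(c),lo,hi)
    out=[]
    for k in cv2.findContours(m,cv2.RETR_EXTERNAL,cv2.CHAIN_APPROX_NONE)[0]:
        if cv2.contourArea(k)<120: continue
        w=ray(c,cv2.convexHull(k)[:,0],zt)
        (x,y),R=cv2.minEnclosingCircle(w[:,:2].astype(np.float32))
        t=tr((x,y))
        if abs(t[0])<150 and abs(t[1])<230: out.append((t.round(1),np.round((x,y),1),round(R,1)))
    return out
E
python3 - <<'E'
from h import *
for n in("top","scene"):
    c=viewer.read_camera(n)
    for b in blobs(c): print(n,b)
E
```

```text
top (array([-82. ,  -5.7]), array([491. , -48.5]), 43.9)
top (array([   2.2, -180.6]), array([ 571.6, -225.1]), 15.4)
top (array([ 77.2, -41.1]), array([649.4, -87.2]), 28.3)
scene (array([-83.6,  -7.8]), array([489.3, -50.6]), 41.0)
scene (array([-98.4,  -3. ]), array([474.6, -45.5]), 36.5)
```

The wide jar is at tray (-82, -6) beside the near rim. Its lid radius of 44 mm fits a 92 mm jar, and the 4 mm gap is in the stated range. I'll push with shut fingers from its right, offset away from the rim so the contact normal also presses the jar towards the rim. First I'll turn the tool about -64° and shut the fingers.

Request:
{"method": "arm_command", "body": {
  "moves": [
    [0,0,0,-1],
    [0,0,0,-1],
    [0,0,0,-1],
    [0,0,0,-1],
    [0,0,0,-1],
    [0,0,0,-1],
    [0,0,0,-0.5],
    [0,0,0,0]
  ],
  "fingers": 0,
  "newtons": 40
}}

```text
t: 1.25
tcp_pos: [259.7, -567.3, 229.6]
orientation: [[-0.03, 1.0, -0.002], [1.0, 0.03, 0.003], [0.003, -0.002, -1.0]]
contact_force: [0.0, 0.2, -0.4]
opening: 0.001
```

```bash
cat >> h.py <<'E'
def go(p,z):
    s=r.read_state(); R=s["orientation"]; d=np.r_[p,z]-s["tcp_pos"]
    ang=np.degrees(np.arctan2(R[1,0],R[0,0])-np.arctan2(ty[1],ty[0]))
    print("t",s["t"],"tcp",s["tcp_pos"].round(1),"tray",tr(s["tcp_pos"]).round(1),"units",(R.T@d/60).round(2),"turn",(ang/10).round(2),"F",s["contact_force"].round(1),"open",s["opening"])
E
python3 - <<'E'
from h import *
go((350,-250),230); go(wd((-57,-90)),230)
E
```

```text
t 1.25 tcp [ 259.7 -567.3  229.6] tray [-302.7 -529. ] units [5.24 1.66 0.01] turn 0.29 F [ 0.   0.2 -0.4] open 0.0007145755904057443
t 1.25 tcp [ 259.7 -567.3  229.6] tray [-302.7 -529. ] units [7.1  4.46 0.01] turn 0.29 F [ 0.   0.2 -0.4] open 0.0007145755904057443
```

Request:
{"method": "arm_command", "body": {
  "moves": [
    [0.7,0.25,0,0.29],
    [0.9,0.3,0,0],
    [0.9,0.3,0,0],
    [0.9,0.3,0,0],
    [0.9,0.3,0,0],
    [0.9,0.2,0,0],
    [0,0,0,0]
  ]
}}

```text
t: 2.12
tcp_pos: [368.9, -249.1, 229.9]
orientation: [[0.042, 0.999, 0.0], [0.999, -0.042, 0.001], [0.001, 0.0, -1.0]]
contact_force: [-0.4, -0.7, 0.5]
opening: 0.001
```

Run:
```python
from h import *
go(wd((-57,-90)),120)
```

```text
t 2.125 tcp [ 368.9 -249.1  229.9] tray [-200.  -208.7] units [2.03 2.34 1.84] turn -0.13 F [-0.4 -0.7  0.5] open 0.001268637520702071
```

Request:
{"method": "arm_command", "body": {
  "moves": [
    [0.6,0.8,0,-0.13],
    [0.8,0.8,0,0],
    [0.6,0.7,0.4,0],
    [0,0,0.7,0],
    [0,0,0.7,0],
    [0,0,0,0]
  ]
}}

```text
t: 2.88
tcp_pos: [514.3, -137.6, 120.1]
orientation: [[0.039, 0.999, 0.004], [0.999, -0.039, -0.002], [-0.002, 0.004, -1.0]]
contact_force: [-1.0, -0.5, 1.0]
opening: -0.001
```

Run:
```python
from h import *
go(wd((-57,-90)),22)
for n in("top","scene"):
    c=viewer.read_camera(n);cv2.imwrite(f"pics/{n}2.png",c["img"][:,:,::-1])
```

```text
t 2.875 tcp [ 514.3 -137.6  120.1] tray [-56.9 -94.3] units [ 0.08 -0.01  1.63] turn -0.11 F [-1.  -0.5  1. ] open -0.000885831191081389
```

View pics/scene2.png

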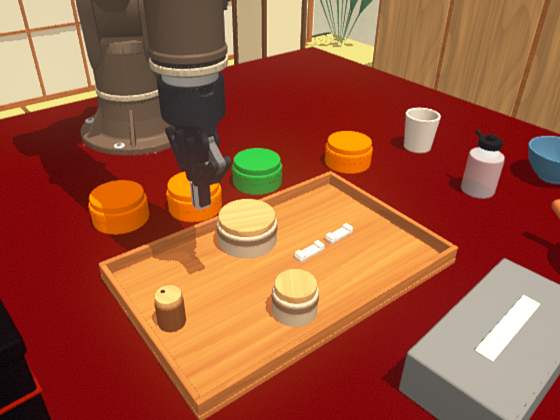

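The shut fingers hang at pixel (202,200), to the right of the jar and clear of everything. I'll lower them now.

Request:
{"method": "arm_command", "body": {
  "moves": [
    [0,0,0.6,-0.1],
    [0,0,0.6,0],
    [0,0,0.4,0],
    [0,0,0,0]
  ]
}}

```text
t: 3.48
tcp_pos: [524.6, -143.1, 34.3]
orientation: [[0.028, 0.999, 0.024], [1.0, -0.028, -0.009], [-0.009, 0.025, -1.0]]
contact_force: [0.4, 1.1, 0.5]
opening: 0.001
```

Run:
```python
from h import *
go(wd((-57,-65)),24)
```

```text
t 3.475 tcp [ 524.6 -143.1   34.3] tray [-46.5 -99.6] units [ 0.58 -0.18  0.16] turn -0.05 F [0.4 1.1 0.5] open 0.001128673535279427
```

Tilt of about 1.5° built up and the tool drifted 10 mm in x. I'll correct that and continue slowly until the fingers approach contact.

Request:
{"method": "arm_command", "body": {
  "moves": [
    [0.1,-0.18,0.15,0],
    [0.15,0,0,0],
    [0.15,0,0,0],
    [0,0,0,0]
  ]
}}

```text
t: 3.98
tcp_pos: [517.1, -117.6, 29.1]
orientation: [[0.029, 0.999, 0.032], [1.0, -0.029, -0.011], [-0.01, 0.032, -0.999]]
contact_force: [-0.4, 0.0, 0.5]
opening: 0.001
```

Run:
```python
from h import *
go(wd((-57,-60)),24)
c=viewer.read_camera("top"); print(blobs(c))
```

```text
t 3.975 tcp [ 517.1 -117.6   29.1] tray [-54.5 -74.3] units [ 0.24 -0.05  0.08] turn -0.05 F [-0.4  0.   0.5] open 0.0008164473691543273
[(array([-82.1,  -5.4]), array([490.9, -48.2]), 44.1), (array([ 77.6, -41.3]), array([649.8, -87.4]), 28.3)]
```

Request:
{"method": "arm_command", "body": {
  "moves": [
    [0.12,-0.04,0,0],
    [0.12,0,0,0],
    [0.15,0,0,0],
    [0.15,0,0,0],
    [0.15,0,0,0],
    [0,0,0,0]
  ]
}}

```text
t: 4.78
tcp_pos: [517.4, -74.5, 29.0]
orientation: [[0.031, 0.999, 0.034], [0.999, -0.03, -0.012], [-0.011, 0.034, -0.999]]
contact_force: [0.3, -0.4, 0.4]
opening: 0.001
```

```bash
cat > chk.py <<'E'
from h import *
go(wd((-57,111)),24)
c=viewer.read_camera("top"); print(blobs(c))
E
python3 chk.py
```

```text
t 4.775 tcp [517.4 -74.5  29. ] tray [-55.1 -31.1] units [ 2.37 -0.06  0.06] turn -0.06 F [ 0.3 -0.4  0.4] open 0.0006863299647532838
[(array([-86. ,  21.4]), array([487.5, -21.3]), 43.6), (array([ 77.8, -40.3]), array([650.1, -86.4]), 28.7)]
```

The jar moved to (-86, 21), against the long rim. I'll keep pushing.

Request:
{"method": "arm_command", "body": {
  "moves": [
    [0.2,-0.02,0,0],
    [0.2,0,0,0],
    [0.2,0,0,0],
    [0.2,0,0,0],
    [0.2,0,0,0],
    [0.2,0,0,0],
    [0.2,0,0,0],
    [0.2,0,0,0],
    [0,0,0,0]
  ]
}}

```text
t: 5.95
tcp_pos: [520.9, 25.3, 28.3]
orientation: [[0.033, 0.999, 0.036], [0.999, -0.033, -0.014], [-0.013, 0.037, -0.999]]
contact_force: [-0.3, 0.4, -0.8]
opening: -0.001
```

```bash
python3 chk.py
```

```text
t 5.95 tcp [520.9  25.3  28.3] tray [-53.6  68.7] units [ 0.71 -0.07  0.06] turn -0.07 F [-0.3  0.4 -0.8] open -0.0008863482388421793
[(array([-96.8, 136.3]), array([479.1,  93.8]), 38.4), (array([   2.2, -181. ]), array([ 571.7, -225.5]), 16.0), (array([ 78. , -40.7]), array([650.3, -86.7]), 29.1)]
```

Run:
```python
from h import *
a=[viewer.read_camera(n)["img"][:,:,::-1] for n in("top","scene")]
cv2.imwrite("pics/t3.png",cv2.resize(a[0][80:260,180:440],None,fx=3,fy=3)); cv2.imwrite("pics/s3.png",a[1])
```

```text
(no output)
```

View pics/t3.png

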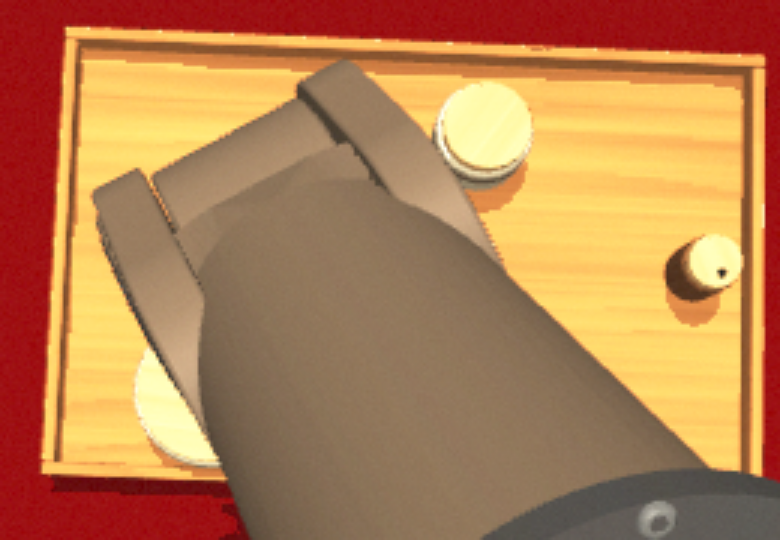

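View pics/s3.png

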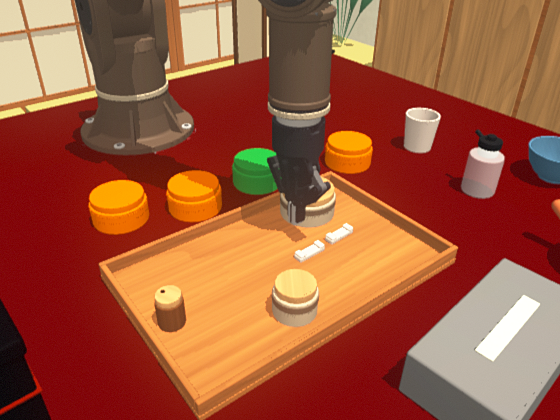

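The arm hides most of the jar in the top view, so that fit is unreliable. The visible left edge and the scene view show it upright against the rim, in front of the fingers, at y≈121 by tool offset. I need about 43 mm more.

Request:
{"method": "arm_command", "body": {
  "moves": [
    [0.17,-0.05,0,0],
    [0.15,0,0,0],
    [0.15,0,0,0],
    [0.12,0,0,0],
    [0,0,0,0]
  ]
}}

```text
t: 6.72
tcp_pos: [520.2, 58.5, 27.7]
orientation: [[0.039, 0.999, 0.038], [0.999, -0.038, -0.017], [-0.015, 0.038, -0.999]]
contact_force: [1.1, -2.0, -0.5]
opening: -0.001
```

```bash
python3 chk.py
```

```text
t 6.725 tcp [520.2  58.5  27.7] tray [-54.9 101.9] units [ 0.15 -0.04  0.06] turn -0.11 F [ 1.1 -2.  -0.5] open -0.0005982043209561259
[(array([   2.2, -181. ]), array([ 571.7, -225.5]), 16.0), (array([ 78. , -40.7]), array([650.3, -86.7]), 29.1)]
```

Request:
{"method": "arm_command", "body": {
  "moves": [
    [0.1,-0.02,0,0],
    [0.1,0,0,0],
    [0.08,0,0,0],
    [0,0,0,0]
  ]
}}

```text
t: 7.28
tcp_pos: [520.2, 72.3, 27.4]
orientation: [[0.042, 0.998, 0.038], [0.999, -0.042, -0.021], [-0.019, 0.039, -0.999]]
contact_force: [2.3, -3.9, 1.9]
opening: -0.004
```

```bash
python3 chk.py
```

```text
t 7.275 tcp [520.2  72.3  27.4] tray [-55.2 115.7] units [-0.08 -0.03  0.06] turn -0.13 F [ 2.3 -3.9  1.9] open -0.0037767960733314262
[(array([   2.2, -181. ]), array([ 571.6, -225.5]), 16.0), (array([ 78. , -41.6]), array([650.3, -87.6]), 28.3)]
```

The tool has gone the full distance. I'll back off, rise and look.

Request:
{"method": "arm_command", "body": {
  "moves": [
    [-0.4,0.05,0,0],
    [-0.6,0,0,0],
    [-0.5,0,-0.5,0],
    [0,0,-0.9,0],
    [0,0,-0.9,0],
    [-0.9,0,-0.5,0],
    [-0.9,0,0,0],
    [-0.9,0,0,0],
    [-0.9,0,0,0],
    [0,0,0,0]
  ]
}}

```text
t: 8.57
tcp_pos: [501.1, -228.1, 202.2]
orientation: [[0.028, 0.999, 0.028], [1.0, -0.028, -0.01], [-0.01, 0.028, -1.0]]
contact_force: [0.0, 0.4, -0.7]
opening: -0.003
```

```bash
python3 chk.py
python3 - <<'E'
from h import *
a=[viewer.read_camera(n)["img"][:,:,::-1] for n in("top","scene")]
cv2.imwrite("pics/t4.png",cv2.resize(a[0][80:260,180:440],None,fx=3,fy=3)); cv2.imwrite("pics/s4.png",a[1])
E
```

```text
t 8.575 tcp [ 501.1 -228.1  202.2] tray [ -68.2 -185. ] units [4.96 0.07 2.93] turn -0.04 F [ 0.   0.4 -0.7] open -0.003042650603436434
[(array([-85.5, 164. ]), array([491. , 121.2]), 43.9), (array([   2. , -180.9]), array([ 571.4, -225.4]), 15.6), (array([ 77.2, -41.1]), array([649.4, -87.2]), 28.3)]
```

View pics/t4.png

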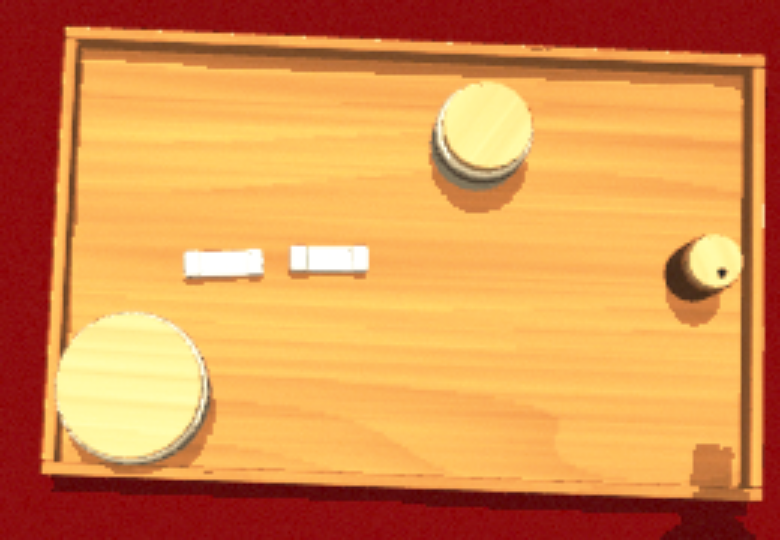

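View pics/s4.png

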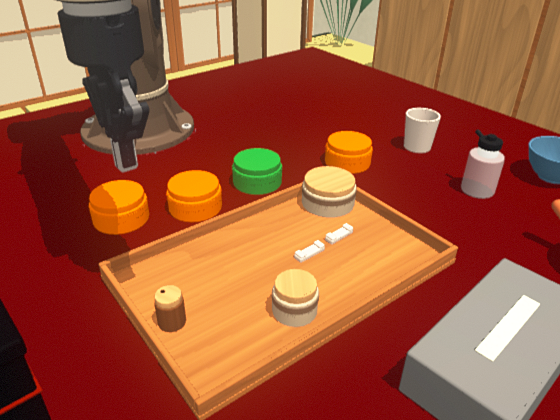

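The wide jar sits upright in the near-left corner at tray (-85.5, 164), pixel (132,387) in the crop. The narrow jar and holder have not moved, and the arm is clear. I'll hand the job in.

```bash
python3 -c "
from bench import r
print(r.job_done())"
```

```text
the job is handed in; nothing more can be done
None
```

The wide jar now stands in the near-left corner of the tray. I pushed it along the near long rim with the shut fingers and did not lift it, then backed the arm off and handed the job in at about 9 s.

- **Wide jar:** the last top view puts its centre at tray (-85.5, 164) mm, against the corner seat at (-86, 166). It looks upright in both views.
- **Other items:** the narrow jar and toothpick holder measured within about 1 mm of where they started.
- **Robot:** the arm ended about 200 mm above the table, touching nothing. The highest contact force I saw at the end of a move was about 5 N.
- **Checks that disagreed:** near the end of the push the arm hid the jar from the top camera, so one fit (-97, 136) was unusable. I finished that stretch by tool position and measured again once the arm was out of the way. The scene camera gave the wide jar's start position to about 2 mm, but did not give usable fits for the other two items.
- **Tool tilt:** the tool picked up about 2° of tilt, which caused a 10 mm sideways drift that I corrected before contact.

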